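Set the drag brake of a bench ribbon unwinder

TASK

The red ribbon runs off the bench unwinder too freely. Set its brake: turn the small inner knob on top clockwise until you feel it bite on its spring, then about half a turn more, and let go. Do not let the spool or the wide collar round the knob turn with it, and leave the other things where they lie.

Things in the scene. Friction and masses are not known exactly. Their poses are not given: they have to be found in the camera images.
- unwinder: ribbon unwinder screwed to the table: grey base plate 150 x 124 x 10 mm, origin at the centre of its underside, z up along the vertical spindle. On this axis turn together the spool of red ribbon (80 mm across, top 41 mm up) and its fluted aluminium clamping collar, the outer knob (55 mm across, open at the top, inner radius 21 mm, rim 60 mm up); they turn at a touch (0.02 N m).
- brake_knob: inner knob: round knurled black knob on the spindle, 26 mm across, 24 mm tall, standing in the collar, 8 mm clear of it all round. Origin at the centre of its underside, z up, x towards the white rib on its top. It screws down 4 mm a turn clockwise from above: its top stands 22 mm above the collar's rim when slackest, 16 mm or more when set. A plain round grip: a pinch too light slips on it. It stays where it is left.
- knob_top (a point): centre of the inner knob's flat top, 24 mm above its origin. The knob turns freely (about 0.03 N m) for 0.15 to 0.95 turn, differing each time with the hidden wear inside, then bites: within an eighth of a turn the resistance climbs to about 0.14 N m, then grows slowly to about 0.22 N m half a turn past the bite (its spring pushes with 14 N after the bite, about 24 N half a turn on). The spring is out of sight.
- spool_edge (a point): point on the upper rim of the red spool, 40 mm from the axis, 40 mm above the table; it shows whether spool and collar have turned
- green_ribbon: loose spool of green ribbon, 72 mm across, 28 mm tall, lying left of the unwinder; origin at the centre of its underside
- scissors: loose blue-handled scissors, 76 x 199 x 9 mm, lying right of the unwinder; origin at the centre of the underside, y along the blades
- tag_bundle: loose bundle of brown paper tags, 85 x 48 x 12 mm, lying behind the unwinder; origin at the centre of its underside

How it is judged:
At the end, for the whole second after the job is handed in: the inner knob, released and still, stands about half a turn past its bite, 0.3 to 0.7 turn (its spring then pushes on it with 18 to 30 N); spool and collar are within 9 degrees of where they stood (6 mm at the spool's edge); green ribbon, scissors and tags are within 20 mm of where they lay (contact force between brake_knob and anything else between 18 and 30 N and distance of spool_edge from where it was at the start of the episode below 0.006 m and angular speed of brake_knob below 0.1 rad/s and distance of each of green_ribbon, scissors, tag_bundle from where it was at the start of the episode below 0.02 m); the robot touches nothing.
It fails at once if the spool and its collar were turned by more than 9 degrees (6 mm at the edge) (distance of spool_edge from where it was at the start of the episode above 0.006 m).
It also fails if it takes over 72 s, if anything falls off the work surface, if the arm or the gripper's body presses on something with over 40 N, if the wrist force passes 120 N, or if a joint passes its speed limit or range.

ROBOT

A 7-joint arm with a two-finger parallel gripper is mounted at the origin on a cart in front of the work surface, level with it; the furniture and walls round the work are solid. World frame = base frame: x ahead of the robot, y to its left, z up, the work surface at z = 0. Lengths are in m, angles in rad, forces in N, time in s.
With the tool pointing down it reaches from about 0.4 to 0.85 m from the base axis. Payload 10.4 kg.
Tool frame: the origin (TCP) lies midway between the tips of the shut fingers; the grasp point (between the pads) lies 19 mm behind it; z points along the fingers, y is the line along which they close (so a half turn about z gives the same grasp; the last joint's range is limited). The gripper opens to 87 mm and grips with 3 to 60 N. Pads are 19 mm wide; open, the fingers measure 117 mm over their backs; the gripper's body (75 mm by 190 mm) begins 51 mm behind the grasp point.
Start: joints at [-1.305, 0.332, -0.065, 1.46, 0.022, 1.35, -0.088], TCP at [0.178, 0.599, 0.223] pointing down, gripper open.
Joint ranges: [-2.6, 2.6], [-0.5, 2.12], [-1.47, 1.34], [0.16, 2.42], [-1.27, 4.41], [0.06, 2.06], [-2.6, 2.6]. Speed limits (rad/s): [2.22, 2.22, 2.79, 2.79, 3.14, 3.14, 3.14].

INTERFACE

Orientations are given as a unit quaternion [x, y, z, w].
In Python, from bench import r gives the robot as it stands.
- The arm moves only by the tool move_arm, never from a script. Its argument "targets" is a list of rows, each a list of 3 entries, a list of its own where there are three numbers: the shift along the tool's x, y, z in cm, then the turn, a rotation vector about the tool's x, y, z in rad, then the opening in per cent of the stroke, from 0 (shut) to 100 (fully open). In form: [[[x, y, z], [wx, wy, wz], gripper], ...]. A call has 1 to 20 rows; each row shifts and turns the commanded pose from where the row before left it, along the tool's axes as they then stand; what a row does not reach is not made up. A row lasts 1/8 s, in which the tool goes at most 62.5 mm and 10.7 degrees, less where a joint would pass 70% of its speed; a pose out of reach is approached as far as the arm can. A call with a gripper value outside its range is refused whole. The fingers move at their own pace and stop on an object; "grip_force" is the grip in N (left out, the last holds). Time passes only in rows, so rows that do not move let the fingers close. It gives the time, the measured TCP pose, the force, the opening and the grip force at its end, in the units of the state.
- r.read_state(): the state, without advancing time (a new reading comes with each control period).
- r.camera(name): name is "scene" or "top"; returns a dict with "image" (400x640x3 uint8, blue, green, red), "vertical_fov" (degrees; the focal length in pixels is half the picture's height over the tangent of half this angle, whatever the lens; pixels are square), "cx", "cy" (the principal point, pixels), "k1" (the pictures are not rectified: a ray, as slopes to the right and down, at radius r is drawn at 1 + k1 r^2 times it, then the intrinsics apply), "cam_to_world" (4x4, takes a point from camera to world coordinates). Camera axes: x right, y down, z forward; pixel columns grow to the right and rows downward; lengths in m; the calibration is good to about 2 mm. A picture is of the moment at which its call begins. There is no depth.
- r.close_job(): hands the job in; it is judged then, once.
The state is a dict: "time": time; "joint_positions": joint angles; "joint_vel": joint speeds; "joint_torque": joint torques, N m; "ee_pos": TCP position; "eef_rot": TCP orientation; "ft_force": force on the tool from outside, world axes, zero at the start; "torque": the same for the moment, N m; "width": finger opening in m; "grip_force": force on a finger pad.
Only numpy, scipy, OpenCV 4.12 (cv2) and the standard library are available. Lean on these libraries where they do the work, as an engineer would, in place of code of your own. Each camera call takes 0.05 s, during which the arm holds its last target. There are 200 camera calls.

## Working session

There is one attempt and no reset: what is moved stays moved. The work goes in short steps, Python scripts to look and compute and a tool call to move; the robot and the scene stay as the last step left them, time stands still between calls to the robot, and variables do not carry over. Pictures are saved under pics/ and viewed, at most 10 in all, crops included, and the job is handed in when it is done.

Besides the shell and the picture viewer there is one more tool, called in YAML: its name, and indented under it one key for each argument. move_arm: Moves the arm, as the interface text tells. Its arguments: {"type":"object","properties":{"targets":{"type":"array"},"grip_force":{"type":"number"}},"required":["targets"]}

```bash
mkdir -p pics; ls; python3 - <<'E'
from bench import r
import cv2,numpy as np
s=r.read_state()
for k,v in s.items(): print(k,np.round(v,4))
for n in("scene","top"):
    c=r.camera(n); cv2.imwrite(f"pics/{n}0.png",c["image"]); np.savez(f"{n}0.npz",**c)
    print(n,c["vertical_fov"],c["cx"],c["cy"],c["k1"],np.round(c["cam_to_world"],4).tolist())
E
```

```text
pics
time 0.0
joint_positions [-1.3046  0.3328 -0.0647  1.461   0.0216  1.3499 -0.0885]
joint_vel [-0.0011  0.001   0.0032 -0.0005  0.0003 -0.0001 -0.0015]
joint_torque [ 1.10000e-03 -6.23263e+01  2.56000e-02 -3.89884e+01 -6.13000e-02
  4.01000e-02  2.00000e-04]
ee_pos [0.1779 0.5987 0.2218]
eef_rot [ 1.439e-01  9.896e-01 -7.000e-04 -0.000e+00]
ft_force [0.5509 0.6351 0.375 ]
torque [ 0.0024  0.0468 -0.0132]
grip_force 0.0
width 0.087
scene 46.509806340944415 312.16501086694495 198.2781687669931 -0.10608250198008455 [[-0.4862, -0.4976, 0.7183, -0.0379], [-0.8738, 0.2727, -0.4025, 0.4593], [0.0044, -0.8234, -0.5674, 0.5854], [0.0, 0.0, 0.0, 1.0]]
top 56.344882517967335 322.22515421106704 196.2919385359236 -0.024372748063702467 [[0.024, -0.9987, 0.0444, 0.5442], [-0.9997, -0.0243, -0.0055, 0.0973], [0.0066, -0.0443, -0.999, 0.9443], [0.0, 0.0, 0.0, 1.0]]
```

View pics/scene0.png

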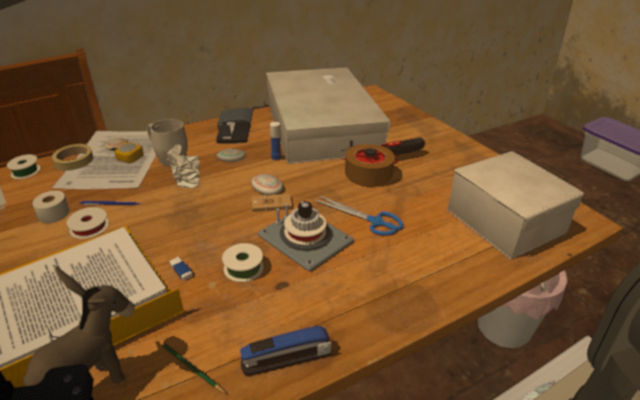

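View pics/top0.png

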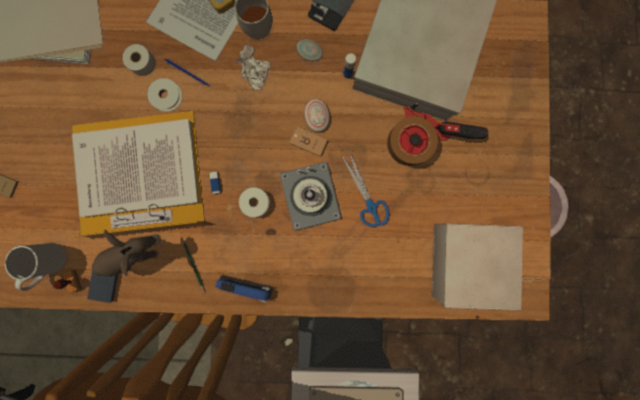

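```bash
cat > h.py <<'E'
import numpy as np,cv2
def K(c): f=200/np.tan(np.radians(float(c["vertical_fov"]))/2); return np.array([[f,0,c["cx"]],[0,f,c["cy"]],[0,0,1.]])
def ray(c,uv):
    p=cv2.undistortPoints(np.array([[uv]],float),K(c),np.array([float(c["k1"]),0,0,0,0]))[0,0]
    T=c["cam_to_world"]; return T[:3,3],T[:3,:3]@np.array([p[0],p[1],1])
def onz(c,uv,z):
    o,d=ray(c,uv); return o+d*(z-o[2])/d[2]
def px(c,P):
    T=np.linalg.inv(c["cam_to_world"]); return cv2.projectPoints(np.array([P],float),cv2.Rodrigues(T[:3,:3])[0],T[:3,3],K(c),np.array([float(c["k1"]),0,0,0,0]))[0][0,0]
def tri(a,b):
    A=[];B=[]
    for o,d in(a,b):
        d=d/np.linalg.norm(d);M=np.eye(3)-np.outer(d,d);A.append(M);B.append(M@o)
    return np.linalg.lstsq(np.vstack(A),np.hstack(B),rcond=None)[0]
E
python3 - <<'E'
import numpy as np,cv2
t=cv2.imread("pics/top0.png")[155:240,265:395]; s=cv2.imread("pics/scene0.png")[185:275,245:365]
cv2.imwrite("pics/crop.png",np.vstack([cv2.resize(t,(600,392),interpolation=cv2.INTER_CUBIC)[:300]*1,cv2.resize(s,(600,450),interpolation=cv2.INTER_CUBIC)[:300]]))
E
```

```text
(no output)
```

View pics/crop.png

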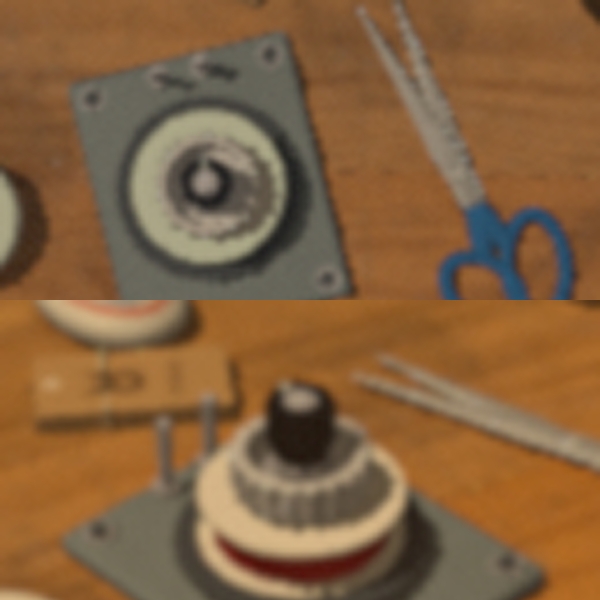

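```bash
python3 - <<'E'
import numpy as np,cv2
from h import *
t=dict(np.load("top0.npz")); s=dict(np.load("scene0.npz"))
print("knob tri",tri(ray(t,(309.85,194.4)),ray(s,(305.6,205.2))).round(4), onz(t,(309.85,194.4),.082).round(4),onz(s,(305.6,205.2),.082).round(4))
for n,c in(("top",t),("scene",s)):
    h=cv2.cvtColor(c["image"],cv2.COLOR_BGR2HSV); print(n,[h[y,x].tolist() for x,y in (((295,195),(325,205),(290,180)) if n=="top" else ((288,225),(322,225),(270,240)))])
im=t["image"]; h=cv2.cvtColor(im,cv2.COLOR_BGR2HSV)
m=((h[...,2]>135)&(h[...,1]<85)).astype(np.uint8); k=np.zeros_like(m);k[165:230,280:345]=1; m*=k
cs=cv2.findContours(m,cv2.RETR_EXTERNAL,cv2.CHAIN_APPROX_NONE)[0]
c=max(cs,key=cv2.contourArea); hull=cv2.convexHull(c); e=cv2.fitEllipse(hull); print("flange",e,cv2.contourArea(c),onz(t,e[0],.041).round(4))
print("px/mm", 373/(.944-.041)/1000*80)
# posts
for a,b in (((302.9,172.3),(278,208.6)),((312,170.3),(286.5,204.5))): print("post",tri(ray(t,a),ray(s,b)).round(4))
print("post base", onz(s,(278,222.4),.01).round(4))
E
```

```text
knob tri [0.5868 0.1221 0.0805] [0.5862 0.1212 0.082 ] [0.5855 0.1239 0.082 ]
top [[27, 53, 172], [20, 19, 40], [28, 34, 104]]
scene [[18, 93, 213], [18, 94, 173], [23, 58, 118]]
flange ((309.4331970214844, 194.8758087158203), (31.949142456054688, 32.50999069213867), 14.132322311401367) 404.5 [0.587  0.1233 0.041 ]
px/mm 33.04540420819491
post [0.6445 0.1465 0.0441]
post [0.6501 0.1248 0.0432]
post base [0.6486 0.1537 0.01  ]
```

move_arm:
  targets:
    - [[-2.93, -1.89, 0], [0, 0, 0], 60]
    - [[-2.93, -1.89, 0], [0, 0, 0], 60]
    - [[-2.93, -1.89, 0], [0, 0, 0], 60]
    - [[-2.93, -1.89, 0], [0, 0, 0], 60]
    - [[-2.93, -1.89, 0], [0, 0, 0], 60]
    - [[-2.93, -1.89, 0], [0, 0, 0], 60]
    - [[-2.93, -1.89, 0], [0, 0, 0], 60]
    - [[-2.93, -1.89, 0], [0, 0, 0], 60]
    - [[-2.93, -1.89, 0], [0, 0, 0], 60]
    - [[-2.93, -1.89, 0], [0, 0, 0], 60]
    - [[-2.93, -1.89, 0], [0, 0, 0], 60]
    - [[-2.93, -1.89, 0], [0, 0, 0], 60]
    - [[-2.93, -1.89, 0], [0, 0, 0], 60]
    - [[-2.93, -1.89, 0], [0, 0, 0], 60]
    - [[-2.93, -1.89, 0], [0, 0, 0], 60]
    - [[-2.93, -1.89, 0], [0, 0, 0], 60]
    - [[-2.93, -1.89, 0], [0, 0, 0], 60]
    - [[-2.93, -1.89, 0], [0, 0, 0], 60]
  grip_force: 40

```text
time: 2.35
ee_pos: [0.5871, 0.1219, 0.2222]
eef_rot: [0.144, 0.99, -0.0, -0.0]
ft_force: [0.1, 0.1, -0.0]
width: 0.0524
grip_force: 0.0
```

```bash
cat > st.py <<'E'
from bench import r
import numpy as np
from scipy.spatial.transform import Rotation as R
s=r.read_state(); M=R.from_quat(s["eef_rot"]).as_matrix()
K=np.array([.5863,.1228,.082])
print("t",s["time"],"q",np.round(s["joint_positions"],3),"ee",np.round(s["ee_pos"],4),"yaw",round(np.degrees(np.arctan2(M[1,0],M[0,0])),2),"tilt",np.round(M[:,2],4))
print("F",np.round(s["ft_force"],2),"T",np.round(s["torque"],3),"w",round(float(s["width"]),4),"g",s["grip_force"],"knob top in tool cm",np.round(M.T@(K-s["ee_pos"])*100,2))
E
python3 st.py
```

```text
t 2.35 q [-0.578  0.281  0.364  1.551 -0.102  1.329  1.08 ] ee [0.5871 0.1219 0.2222] yaw 163.46 tilt [-5.e-04 -1.e-04 -1.e+00]
F [ 0.1   0.05 -0.04] T [ 0.037  0.039 -0.023] w 0.0524 g 0.0 knob top in tool cm [ 0.1   0.06 14.02]
```

move_arm:
  targets:
    - [[0.1, 0.06, 0.6], [0, 0, -0.183], 60]
    - [[0, 0, 0.6], [0, 0, -0.183], 60]
    - [[0, 0, 0.6], [0, 0, -0.183], 60]
    - [[0, 0, 0.6], [0, 0, -0.183], 60]
    - [[0, 0, 0.6], [0, 0, -0.183], 60]
    - [[0, 0, 0.6], [0, 0, -0.183], 60]
    - [[0, 0, 0.6], [0, 0, -0.183], 60]
    - [[0, 0, 0.6], [0, 0, -0.183], 60]
    - [[0, 0, 0.6], [0, 0, -0.183], 60]
    - [[0, 0, 0.6], [0, 0, -0.183], 60]
    - [[0, 0, 0.6], [0, 0, -0.183], 60]
    - [[0, 0, 0.6], [0, 0, -0.183], 60]
    - [[0, 0, 0.6], [0, 0, -0.183], 60]
    - [[0, 0, 0.6], [0, 0, -0.183], 60]
    - [[0, 0, 0.6], [0, 0, -0.183], 60]
    - [[0, 0, 0.6], [0, 0, -0.183], 60]
    - [[0, 0, 0.6], [0, 0, -0.183], 60]
    - [[0, 0, 0.6], [0, 0, -0.183], 60]
    - [[0, 0, 0], [0, 0, 0], 60]

```text
time: 4.72
ee_pos: [0.4791, 0.2292, 0.0084]
eef_rot: [0.922, -0.379, 0.028, 0.077]
ft_force: [0.8, 0.4, -0.2]
width: 0.0521
grip_force: 0.0
```

```bash
python3 st.py; python3 - <<'E'
from bench import r
import cv2,numpy as np
from h import px
a=r.camera("scene")["image"][165:255,245:365]; c=r.camera("top"); b=c["image"][155:235,260:380]; print(px(c,[.5863,.1228,.082]))
cv2.imwrite("pics/c1.png",np.vstack([cv2.resize(x,(480,300),interpolation=cv2.INTER_CUBIC) for x in(a,b)]))
E
```

```text
t 4.725 q [ 0.397  1.075 -1.468  1.797  1.136  1.536  2.603] ee [0.4791 0.2292 0.0084] yaw -44.26 tilt [-0.0064 -0.1641 -0.9864]
F [ 0.78  0.43 -0.23] T [ 0.161  0.139 -0.046] w 0.0521 g 0.0 knob top in tool cm [15.83  0.83 -5.58]
[309.14766265 194.3435745 ]
```

View pics/c1.png

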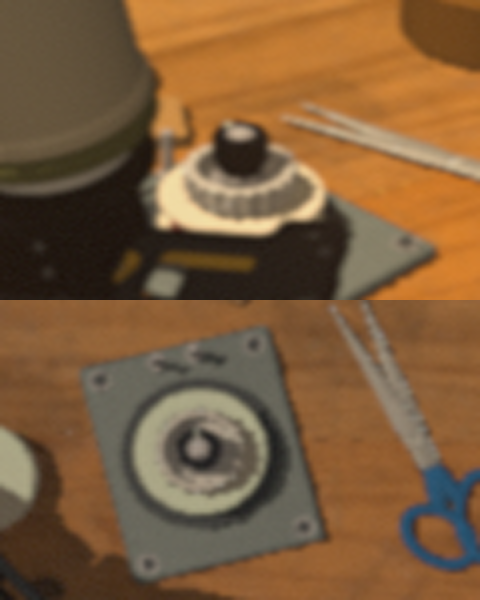

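The picture shows the knob (crop 240,150) and spool untouched. The arm strayed front-left because +q7 is counter-clockwise and joint 7 hit its end. I'll lift first, then unwind.

```bash
python3 - <<'E'
from bench import r
import numpy as np
from h import *
from scipy.spatial.transform import Rotation as R
s=r.read_state(); Rm=R.from_quat(s["eef_rot"]); M=Rm.as_matrix()
print("up in tool",M.T@[0,0,1], "q",np.round(s["joint_positions"],4))
z=M[:,2]; a=np.cross(z,[0,0,-1]); print("untilt rotvec tool",M.T@a, "M",M.round(3))
t=dict(np.load("top0.npz")); print("green",onz(t,(254.5,202),.028))
E
```

```text
up in tool [ 0.11272976  0.11848092 -0.9865365 ] q [ 0.401   1.0728 -1.4676  1.7916  1.1353  1.5369  2.6026]
untilt rotvec tool [ 1.18480916e-01 -1.12729764e-01  1.39976102e-20] M [[ 0.705 -0.709 -0.005]
 [-0.7   -0.695 -0.163]
 [ 0.113  0.118 -0.987]]
green [0.56687328 0.25795738 0.028     ]
```

move_arm:
  targets:
    - [[0.23, 0.24, -1.97], [0, 0, 0], 60]
    - [[0.23, 0.24, -1.97], [0, 0, 0], 60]
    - [[0.23, 0.24, -1.97], [0, 0, 0], 60]
    - [[0.23, 0.24, -1.97], [0, 0, 0], 60]
    - [[0.23, 0.24, -1.97], [0, 0, 0], 60]
    - [[0.23, 0.24, -1.97], [0, 0, 0], 60]
    - [[0.23, 0.24, -1.97], [0, 0, 0.05], 60]
    - [[0, 0, 0], [0, 0, 0.15], 60]

```text
time: 5.82
ee_pos: [0.4652, 0.2533, 0.1311]
eef_rot: [0.865, -0.493, 0.053, 0.078]
ft_force: [-0.6, -0.1, -0.9]
width: 0.0523
grip_force: 0.0
```

```bash
python3 st.py; python3 - <<'E'
from bench import r
import numpy as np
from scipy.spatial.transform import Rotation as R
M=R.from_quat(r.read_state()["eef_rot"]).as_matrix(); print("untilt",M.T@np.cross(M[:,2],[0,0,-1]))
E
```

```text
t 5.825 q [ 0.348  0.761 -1.447  1.709  0.847  1.559  2.438] ee [0.4652 0.2533 0.1311] yaw -59.02 tilt [ 0.0149 -0.1875 -0.9821]
F [-0.61 -0.13 -0.89] T [ 0.26   0.169 -0.041] w 0.0523 g 0.0 knob top in tool cm [16.35 -4.31  7.45]
untilt [ 8.25031452e-02 -1.69051975e-01  1.56259621e-20]
```

move_arm:
  targets:
    - [[0, 0, -1], [0.08, -0.16, 0], 60]
    - [[0, 0, -1], [0, 0, 0.17], 60]
    - [[0, 0, -1], [0, 0, 0.17], 60]
    - [[0, 0, -1], [0, 0, 0.17], 60]
    - [[0, 0, -1], [0, 0, 0.17], 60]
    - [[0, 0, 0], [0, 0, 0.17], 60]
    - [[0, 0, 0], [0, 0, 0.17], 60]
    - [[0, 0, 0], [0, 0, 0.17], 60]
    - [[0, 0, 0], [0, 0, 0.17], 60]
    - [[0, 0, 0], [0, 0, 0], 60]

```text
time: 7.08
ee_pos: [0.4647, 0.2551, 0.1797]
eef_rot: [-0.366, 0.931, -0.006, -0.002]
ft_force: [-0.7, 0.1, 0.1]
width: 0.0519
grip_force: 0.0
```

```bash
cat >> st.py <<'E'
print("untilt",(M.T@np.cross(M[:,2],[0,0,-1])).round(4))
E
python3 st.py
```

```text
t 7.075 q [ 0.425  0.405 -1.233  1.72   0.404  1.31   1.426] ee [0.4647 0.2551 0.1797] yaw -137.08 tilt [ 0.0012 -0.0119 -0.9999]
F [-0.72  0.13  0.1 ] T [ 0.087  0.056 -0.022] w 0.0519 g 0.0 knob top in tool cm [  0.03 -17.88   9.94]
untilt [-0.0095 -0.0072  0.    ]
```

move_arm:
  targets:
    - [[0, -1.8, 0], [-0.0095, -0.0072, 0], 60]
    - [[0, -1.8, 0], [0, 0, 0], 60]
    - [[0, -1.8, 0], [0, 0, 0], 60]
    - [[0, -1.8, 0], [0, 0, 0], 60]
    - [[0, -1.8, 1], [0, 0, 0], 60]
    - [[0, -1.8, 1], [0, 0, 0], 60]
    - [[0, -1.8, 1], [0, 0, 0], 60]
    - [[0, -1.8, 1], [0, 0, 0], 60]
    - [[0, -1.7, 1], [0, 0, 0], 60]
    - [[0, -1.7, 1], [0, 0, 0], 60]
    - [[0, 0, 0.8], [0, 0, 0], 60]
    - [[0, 0, 0], [0, 0, 0], 60]

```text
time: 8.57
ee_pos: [0.5849, 0.1251, 0.1103]
eef_rot: [-0.366, 0.931, 0.001, -0.001]
ft_force: [-0.6, 1.0, 0.2]
width: 0.052
grip_force: 0.0
```

```bash
python3 st.py
```

```text
t 8.575 q [ 0.52   0.607 -1.083  1.625  0.557  1.256  1.651] ee [0.5849 0.1251 0.1103] yaw -137.07 tilt [-2.5e-03  7.0e-04 -1.0e+00]
F [-0.58  0.96  0.24] T [ 0.046  0.097 -0.007] w 0.052 g 0.0 knob top in tool cm [ 0.05 -0.27  2.83]
untilt [ 0.0021 -0.0013 -0.    ]
```

move_arm:
  targets:
    - [[0.05, -0.27, 0.8], [0, 0, 0], 60]
    - [[0, 0, 0.9], [0, 0, 0], 60]
    - [[0, 0, 0.9], [0, 0, 0], 60]
    - [[0, 0, 0.9], [0, 0, 0], 60]
    - [[0, 0, 0.9], [0, 0, 0], 60]
    - [[0, 0, 0], [0, 0, 0], 60]
    - [[0, 0, 0], [0, 0, 0], 60]

```text
time: 9.45
ee_pos: [0.5871, 0.1223, 0.0671]
eef_rot: [-0.366, 0.931, 0.0, -0.0]
ft_force: [-0.2, 0.1, -1.2]
width: 0.0519
grip_force: 0.0
```

```bash
python3 st.py; python3 - <<'E'
from bench import r
import cv2,numpy as np
a=r.camera("scene")["image"][165:255,245:365]; b=r.camera("top")["image"][155:235,260:380]
cv2.imwrite("pics/c2.png",np.vstack([cv2.resize(x,(480,300),interpolation=cv2.INTER_CUBIC) for x in(a,b)]))
E
```

```text
t 9.45 q [ 0.5    0.654 -1.046  1.659  0.602  1.189  1.627] ee [0.5871 0.1223 0.0671] yaw -137.12 tilt [-1.1e-03  5.0e-04 -1.0e+00]
F [-0.18  0.14 -1.17] T [ 0.085  0.014 -0.005] w 0.0519 g 0.0 knob top in tool cm [ 0.02  0.09 -1.49]
untilt [ 0.0011 -0.0004 -0.    ]
```

View pics/c2.png

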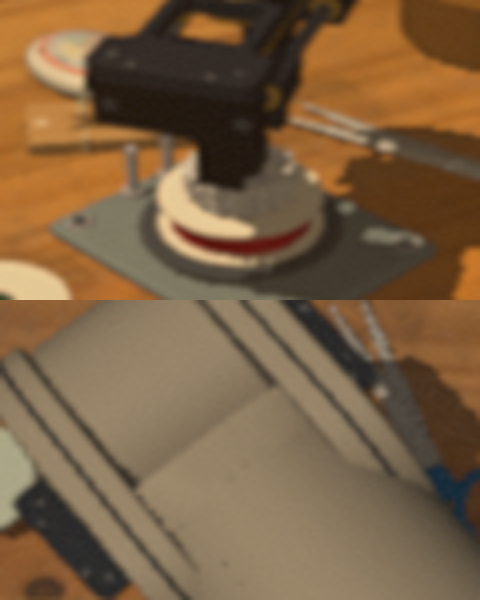

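The near finger (scene crop 225,160) stands just over the collar and hides the knob; spool untouched. Now I close.

move_arm:
  targets:
    - [[0.02, 0.08, 0], [0, 0, 0], 40]
    - [[0, 0, 0], [0, 0, 0], 25]
    - [[0, 0, 0], [0, 0, 0], 20]
    - [[0, 0, 0], [0, 0, 0], 20]
    - [[0, 0, 0], [0, 0, 0], 20]
  grip_force: 20

```text
time: 10.18
ee_pos: [0.5861, 0.1228, 0.067]
eef_rot: [-0.366, 0.931, 0.0, -0.001]
ft_force: [-0.7, 0.5, 0.4]
width: 0.0254
grip_force: 20.0
```

```bash
python3 st.py
```

```text
t 10.175 q [ 0.5    0.653 -1.047  1.661  0.602  1.188  1.626] ee [0.5861 0.1228 0.067 ] yaw -137.11 tilt [-1.5e-03  4.0e-04 -1.0e+00]
F [-0.73  0.54  0.35] T [ 0.246  0.337 -0.003] w 0.0254 g 19.999928455799818 knob top in tool cm [-0.01 -0.01 -1.5 ]
untilt [ 0.0013 -0.0008  0.    ]
```

move_arm:
  targets:
    - [[0, 0, 0], [0, 0, 0], 20]
    - [[0, 0, 0.0115], [0, 0, 0.18], 20]
    - [[0, 0, 0.0115], [0, 0, 0.18], 20]
    - [[0, 0, 0.0115], [0, 0, 0.18], 20]
    - [[0, 0, 0.0115], [0, 0, 0.18], 20]
    - [[0, 0, 0.0115], [0, 0, 0.18], 20]
  grip_force: 40

```text
time: 10.92
ee_pos: [0.5858, 0.124, 0.0664]
eef_rot: [0.078, 0.997, 0.001, -0.001]
ft_force: [-3.2, 4.8, 0.7]
width: 0.025
grip_force: 40.0
```

```bash
python3 st.py
```

```text
t 10.925 q [ 0.391  0.57  -0.876  1.667  0.472  1.133  0.801] ee [0.5858 0.124  0.0664] yaw 171.04 tilt [-0.0017  0.0018 -1.    ]
F [-3.17  4.76  0.68] T [1.016 0.538 0.038] w 0.025 g 39.99393526813947 knob top in tool cm [-0.07 -0.11 -1.56]
untilt [ 0.0016 -0.002  -0.    ]
```

move_arm:
  targets:
    - [[0.04, 0.04, 0.0115], [0, 0, 0.18], 20]
    - [[0, 0, 0.0115], [0, 0, 0.18], 20]
    - [[0, 0, 0.0115], [0, 0, 0.18], 20]

```text
time: 11.3
ee_pos: [0.5861, 0.1247, 0.0662]
eef_rot: [0.341, 0.94, 0.001, -0.001]
ft_force: [0.7, 5.9, -2.0]
width: 0.0245
grip_force: 40.0
```

```bash
python3 st.py
```

```text
t 11.3 q [ 0.319  0.53  -0.773  1.671  0.403  1.107  0.306] ee [0.5861 0.1247 0.0662] yaw 140.11 tilt [-4.0e-04  2.4e-03 -1.0e+00]
F [ 0.71  5.89 -1.98] T [ 1.133 -0.24   0.093] w 0.0245 g 39.992822965141386 knob top in tool cm [-0.14 -0.13 -1.58]
untilt [ 0.0016 -0.0019 -0.    ]
```

move_arm:
  targets:
    - [[0, 0.04, 0.0115], [0, 0, 0.18], 20]
    - [[0, 0, 0.0115], [0, 0, 0.18], 20]

```text
time: 11.55
ee_pos: [0.5865, 0.1251, 0.0659]
eef_rot: [0.504, 0.864, 0.001, -0.001]
ft_force: [1.3, 5.0, -2.2]
width: 0.025
grip_force: 40.0
```

```bash
python3 st.py
```

```text
t 11.55 q [ 0.269  0.509 -0.704  1.672  0.361  1.094 -0.026] ee [0.5865 0.1251 0.0659] yaw 119.48 tilt [-2.0e-04  2.5e-03 -1.0e+00]
F [ 1.29  4.96 -2.16] T [ 1.083 -0.388 -0.015] w 0.025 g 39.99250514782034 knob top in tool cm [-0.19 -0.12 -1.61]
untilt [ 0.0011 -0.0023  0.    ]
```

move_arm:
  targets:
    - [[0, 0, 0], [0, 0, 0], 40]
    - [[0, 0, 0], [0, 0, 0], 40]
    - [[0, 0, 0], [0, 0, 0], 40]

```text
time: 11.92
ee_pos: [0.5863, 0.1229, 0.0657]
eef_rot: [0.501, 0.865, -0.0, -0.001]
ft_force: [0.6, -0.4, -0.2]
width: 0.0343
grip_force: 0.0
```

```bash
sed -i 's/K=.*/K=np.array([.5874,.1240,.082])/' st.py; cat > tq.py <<'E'
from bench import r
import numpy as np
T=[];F=[]
for i in range(5):
    r.camera("top"); s=r.read_state(); T.append(s["torque"]); F.append(s["ft_force"])
print("avg T",np.mean(T,0).round(3),"sd",np.std(T,0).round(3),"F",np.mean(F,0).round(2))
E
python3 tq.py; python3 st.py
```

```text
avg T [-0.055  0.015  0.008] sd [0.01  0.032 0.026] F [ 0.17  0.02 -0.3 ]
t 12.175 q [ 0.271  0.51  -0.704  1.673  0.362  1.095 -0.02 ] ee [0.5863 0.1232 0.0658] yaw 119.76 tilt [-1.2e-03  3.0e-04 -1.0e+00]
F [-0.64 -0.54 -0.11] T [-0.065  0.02   0.01 ] w 0.0343 g 0.0 knob top in tool cm [ 0.01  0.14 -1.62]
untilt [-0.0009 -0.0009  0.    ]
```

move_arm:
  targets:
    - [[0.01, 0.14, 0], [0, 0, 0], 40]
    - [[0, 0, 0], [0, 0, 0], 20]
    - [[0, 0, 0], [0, 0, 0], 20]
    - [[0, 0, 0], [0, 0, 0], 20]
    - [[0, 0, 0.0115], [0, 0, 0.18], 20]
    - [[0, 0, 0.0115], [0, 0, 0.18], 20]
    - [[0, 0, 0.0115], [0, 0, 0.18], 20]

```text
time: 13.05
ee_pos: [0.5873, 0.1241, 0.0655]
eef_rot: [0.716, 0.698, -0.0, -0.001]
ft_force: [-1.6, -1.4, 0.5]
width: 0.0246
grip_force: 40.0
```

```bash
python3 st.py; python3 tq.py
```

```text
t 13.05 q [ 0.193  0.484 -0.601  1.674  0.303  1.079 -0.526] ee [0.5873 0.1241 0.0655] yaw 88.47 tilt [-1.3e-03  2.0e-04 -1.0e+00]
F [-1.65 -1.39  0.5 ] T [-0.271  0.299  0.053] w 0.0246 g 39.99402671470307 knob top in tool cm [-0.01  0.01 -1.65]
untilt [-0.0013 -0.0002 -0.    ]
avg T [-0.257  0.302 -0.028] sd [0.068 0.054 0.016] F [-1.29 -0.67  0.81]
```

move_arm:
  targets:
    - [[0, 0, 0.0115], [0, 0, 0.18], 20]
    - [[0, 0, 0.0115], [0, 0, 0.18], 20]
    - [[0, 0, 0.0115], [0, 0, 0.18], 20]

```text
time: 13.68
ee_pos: [0.5874, 0.1241, 0.0651]
eef_rot: [0.876, 0.483, -0.0, -0.0]
ft_force: [-1.0, -1.2, 0.5]
width: 0.0248
grip_force: 40.0
```

```bash
python3 st.py; python3 tq.py
```

```text
t 13.675 q [ 0.118  0.463 -0.503  1.678  0.248  1.066 -1.025] ee [0.5874 0.1241 0.0651] yaw 57.71 tilt [-1.3e-03  3.0e-04 -1.0e+00]
F [-1.04 -1.24  0.46] T [-0.393  0.301  0.039] w 0.0248 g 39.99381051398814 knob top in tool cm [-0.01  0.   -1.69]
untilt [-0.0013  0.0004 -0.    ]
avg T [-0.369  0.275 -0.008] sd [0.072 0.033 0.024] F [-0.9  -1.34  0.46]
```

move_arm:
  targets:
    - [[0, 0, 0.0115], [0, 0, 0.18], 20]
    - [[0, 0, 0.0115], [0, 0, 0.18], 20]
    - [[0, 0, 0.0115], [0, 0, 0.18], 20]

```text
time: 14.3
ee_pos: [0.5875, 0.124, 0.0647]
eef_rot: [0.973, 0.232, -0.001, -0.0]
ft_force: [-1.7, -0.6, 0.4]
width: 0.0249
grip_force: 40.0
```

```bash
python3 st.py; python3 tq.py
```

```text
t 14.3 q [ 0.042  0.446 -0.406  1.682  0.196  1.055 -1.528] ee [0.5875 0.124  0.0647] yaw 26.82 tilt [-1.2e-03  3.0e-04 -1.0e+00]
F [-1.69 -0.57  0.38] T [-0.451  0.309  0.041] w 0.0249 g 39.99392976402305 knob top in tool cm [-0.01 -0.01 -1.73]
untilt [-0.0008  0.001  -0.    ]
avg T [-0.517  0.231 -0.017] sd [0.095 0.044 0.011] F [-0.24 -1.82  0.69]
```

Cumulative turn about 200°, still free.

move_arm:
  targets:
    - [[0, 0, 0.0115], [0, 0, 0.18], 20]
    - [[0, 0, 0.0115], [0, 0, 0.18], 20]
    - [[0, 0, 0.0115], [0, 0, 0.18], 20]

```text
time: 14.92
ee_pos: [0.5875, 0.1239, 0.0644]
eef_rot: [0.999, -0.036, -0.001, -0.0]
ft_force: [-0.6, -1.4, 1.5]
width: 0.0243
grip_force: 40.0
```

```bash
python3 st.py; python3 tq.py
```

```text
t 14.925 q [-0.033  0.433 -0.31   1.687  0.148  1.046 -2.034] ee [0.5875 0.1239 0.0644] yaw -4.11 tilt [-1.2e-03  1.0e-04 -1.0e+00]
F [-0.65 -1.43  1.54] T [-0.671  0.227  0.041] w 0.0243 g 39.99402731191367 knob top in tool cm [-0.01 -0.01 -1.76]
untilt [-0.      0.0012  0.    ]
avg T [-0.719  0.21  -0.025] sd [0.102 0.025 0.023] F [-0.32 -2.91  1.05]
```

move_arm:
  targets:
    - [[0, 0, 0], [0, 0, 0], 50]
    - [[0, 0, -0.1], [0, 0, 0], 50]
    - [[0, 0, 0], [0, 0, -0.18], 50]
    - [[0, 0, 0], [0, 0, -0.18], 50]
    - [[0, 0, 0], [0, 0, -0.18], 50]
    - [[0, 0, 0], [0, 0, -0.18], 50]
    - [[0, 0, 0], [0, 0, -0.18], 50]
    - [[0, 0, 0], [0, 0, -0.18], 50]
    - [[0, 0, 0], [0, 0, -0.18], 50]
    - [[0, 0, 0], [0, 0, -0.18], 50]
    - [[0, 0, 0], [0, 0, -0.18], 50]
    - [[0, 0, 0], [0, 0, -0.18], 50]
    - [[0, 0, 0], [0, 0, -0.18], 50]
    - [[0, 0, 0], [0, 0, -0.18], 50]
    - [[0, 0, 0], [0, 0, -0.18], 50]
    - [[0, 0, 0], [0, 0, -0.18], 50]
    - [[0, 0, 0], [0, 0, -0.18], 50]
    - [[0, 0, 0], [0, 0, -0.18], 50]
    - [[0, 0, 0], [0, 0, -0.18], 50]
    - [[0, 0, 0], [0, 0, -0.18], 50]

```text
time: 17.68
ee_pos: [0.5874, 0.1246, 0.0656]
eef_rot: [-0.018, 1.0, 0.0, -0.001]
ft_force: [-0.3, -0.7, -0.8]
width: 0.0434
grip_force: 0.0
```

```bash
python3 st.py
```

```text
t 17.675 q [ 0.408  0.586 -0.904  1.662  0.497  1.141  0.977] ee [0.5874 0.1246 0.0656] yaw -177.95 tilt [-1.e-03  9.e-04 -1.e+00]
F [-0.33 -0.71 -0.79] T [0.007 0.015 0.048] w 0.0434 g 0.0 knob top in tool cm [ 0.01 -0.06 -1.64]
untilt [ 0.001 -0.001  0.   ]
```

move_arm:
  targets:
    - [[0, 0, 0], [0, 0, -0.18], 50]
    - [[0, 0, 0], [0, 0, -0.18], 50]
    - [[0, 0, 0], [0, 0, -0.18], 50]
    - [[0, 0, 0], [0, 0, -0.18], 50]
    - [[0, 0, 0], [0, 0, 0], 50]
    - [[0, 0, 0], [0, 0, 0], 50]

```text
time: 18.42
ee_pos: [0.5874, 0.1244, 0.0655]
eef_rot: [-0.364, 0.931, 0.001, -0.0]
ft_force: [-0.5, 0.9, 0.8]
width: 0.0433
grip_force: 0.0
```

```bash
python3 st.py
```

```text
t 18.425 q [ 0.491  0.653 -1.038  1.659  0.599  1.184  1.622] ee [0.5874 0.1244 0.0655] yaw -137.32 tilt [-1.2e-03  7.0e-04 -1.0e+00]
F [-0.45  0.92  0.85] T [ 0.064  0.073 -0.018] w 0.0433 g 0.0 knob top in tool cm [ 0.02 -0.03 -1.65]
untilt [ 0.0014 -0.0004 -0.    ]
```

move_arm:
  targets:
    - [[0.02, -0.03, 0], [0, 0, 0], 40]
    - [[0, 0, 0], [0, 0, 0], 20]
    - [[0, 0, 0], [0, 0, 0], 20]
    - [[0, 0, 0], [0, 0, 0], 20]
    - [[0, 0, 0.0115], [0, 0, 0.18], 20]
    - [[0, 0, 0.0115], [0, 0, 0.18], 20]
    - [[0, 0, 0.0115], [0, 0, 0.18], 20]

```text
time: 19.3
ee_pos: [0.5874, 0.1239, 0.0651]
eef_rot: [-0.101, 0.995, 0.0, -0.001]
ft_force: [-0.4, 0.7, -0.2]
width: 0.0246
grip_force: 40.0
```

```bash
python3 st.py; python3 tq.py
```

```text
t 19.3 q [ 0.428  0.601 -0.935  1.662  0.521  1.15   1.13 ] ee [0.5874 0.1239 0.0651] yaw -168.4 tilt [-1.3e-03  5.0e-04 -1.0e+00]
F [-0.4   0.66 -0.18] T [0.045 0.107 0.012] w 0.0246 g 39.994061778998 knob top in tool cm [-0.    0.01 -1.69]
untilt [ 0.0007 -0.0012 -0.    ]
avg T [ 0.144  0.131 -0.035] sd [0.119 0.061 0.036] F [-0.29  0.7   0.09]
```

Cumulative about 262°, free. Continuing.

move_arm:
  targets:
    - [[0, 0, 0.0115], [0, 0, 0.18], 20]
    - [[0, 0, 0.0115], [0, 0, 0.18], 20]
    - [[0, 0, 0.0115], [0, 0, 0.18], 20]

```text
time: 19.92
ee_pos: [0.5874, 0.1238, 0.0649]
eef_rot: [0.166, 0.986, 0.0, -0.001]
ft_force: [-2.1, -0.8, 2.3]
width: 0.0248
grip_force: 40.0
```

```bash
python3 st.py; python3 tq.py
```

```text
t 19.925 q [ 0.36   0.558 -0.833  1.665  0.448  1.122  0.64 ] ee [0.5874 0.1238 0.0649] yaw 160.85 tilt [-1.4e-03  4.0e-04 -1.0e+00]
F [-2.1  -0.8   2.32] T [-0.087  0.394  0.04 ] w 0.0248 g 39.994727485463955 knob top in tool cm [ 0.01  0.02 -1.71]
untilt [-0.0001 -0.0015  0.    ]
avg T [-0.062  0.346 -0.055] sd [0.114 0.064 0.014] F [-2.02 -0.46  2.96]
```

move_arm:
  targets:
    - [[0, 0, 0.0115], [0, 0, 0.18], 20]
    - [[0, 0, 0.0115], [0, 0, 0.18], 20]
    - [[0, 0, 0.0115], [0, 0, 0.18], 20]

```text
time: 20.55
ee_pos: [0.5874, 0.1238, 0.0647]
eef_rot: [0.423, 0.906, -0.0, -0.001]
ft_force: [-3.6, -1.1, 7.1]
width: 0.0246
grip_force: 40.0
```

```bash
python3 st.py; python3 tq.py
```

```text
t 20.55 q [ 0.288  0.522 -0.73   1.669  0.381  1.1    0.146] ee [0.5874 0.1238 0.0647] yaw 129.96 tilt [-1.4e-03  2.0e-04 -1.0e+00]
F [-3.61 -1.05  7.09] T [-0.325  0.76   0.087] w 0.0246 g 39.99548919964582 knob top in tool cm [ 0.02  0.01 -1.73]
untilt [-0.0009 -0.0011  0.    ]
avg T [-0.264  0.728 -0.029] sd [0.081 0.026 0.038] F [-3.06 -0.9   6.06]
```

move_arm:
  targets:
    - [[0, 0, 0.008], [0, 0, 0.18], 20]
    - [[0, 0, 0.008], [0, 0, 0.18], 20]

```text
time: 21.05
ee_pos: [0.5874, 0.1237, 0.0645]
eef_rot: [0.578, 0.816, -0.0, -0.001]
ft_force: [-3.4, -1.6, 5.5]
width: 0.0245
grip_force: 40.0
```

```bash
python3 st.py; python3 tq.py
```

```text
t 21.05 q [ 0.238  0.502 -0.662  1.672  0.339  1.088 -0.186] ee [0.5874 0.1237 0.0645] yaw 109.34 tilt [-1.5e-03  2.0e-04 -1.0e+00]
F [-3.36 -1.65  5.54] T [-0.328  0.847  0.095] w 0.0245 g 39.99548874038737 knob top in tool cm [ 0.03  0.01 -1.75]
untilt [-0.0014 -0.0007  0.    ]
avg T [-0.331  0.777 -0.032] sd [0.055 0.039 0.049] F [-3.66 -1.09  6.28]
```

move_arm:
  targets:
    - [[0, 0, 0.01], [0, 0, 0.18], 20]
    - [[0, 0, 0.01], [0, 0, 0.18], 20]

```text
time: 21.55
ee_pos: [0.5873, 0.1237, 0.0643]
eef_rot: [0.715, 0.699, -0.001, -0.001]
ft_force: [-4.2, -1.6, 6.8]
width: 0.0247
grip_force: 40.0
```

```bash
python3 st.py; python3 tq.py
```

```text
t 21.55 q [ 0.188  0.484 -0.595  1.675  0.3    1.077 -0.519] ee [0.5873 0.1237 0.0643] yaw 88.72 tilt [-1.7e-03  1.0e-04 -1.0e+00]
F [-4.2  -1.58  6.82] T [-0.374  0.933  0.116] w 0.0247 g 39.99562703829724 knob top in tool cm [ 0.03  0.01 -1.77]
untilt [-0.0017 -0.0001  0.    ]
avg T [-0.355  0.876 -0.046] sd [0.074 0.019 0.03 ] F [-3.75 -1.25  6.77]
```

move_arm:
  targets:
    - [[0, 0, 0.0115], [0, 0, 0.18], 20]
    - [[0, 0, 0.0115], [0, 0, 0.18], 20]
    - [[0, 0, 0.0115], [0, 0, 0.18], 20]

```text
time: 22.18
ee_pos: [0.5873, 0.1237, 0.064]
eef_rot: [0.876, 0.483, -0.001, -0.0]
ft_force: [-3.6, -0.9, 7.4]
width: 0.0247
grip_force: 40.0
```

```bash
python3 st.py
```

```text
t 22.175 q [ 0.112  0.463 -0.495  1.679  0.245  1.064 -1.021] ee [0.5873 0.1237 0.064 ] yaw 57.78 tilt [-0.0018 -0.     -1.    ]
F [-3.57 -0.88  7.38] T [-0.347  1.121  0.129] w 0.0247 g 39.99583688797429 knob top in tool cm [ 0.03 -0.   -1.8 ]
untilt [-0.0015  0.001   0.    ]
```

move_arm:
  targets:
    - [[0, 0, 0.0115], [0, 0, 0.18], 20]
    - [[0, 0, 0.0115], [0, 0, 0.18], 20]
    - [[0, 0, 0.0115], [0, 0, 0.18], 20]

```text
time: 22.55
ee_pos: [0.5872, 0.1238, 0.0637]
eef_rot: [0.973, 0.232, -0.001, -0.0]
ft_force: [-3.9, -1.6, 9.2]
width: 0.0247
grip_force: 40.0
```

```bash
python3 st.py
```

```text
t 22.55 q [ 0.036  0.446 -0.398  1.684  0.193  1.053 -1.526] ee [0.5872 0.1238 0.0637] yaw 26.85 tilt [-1.9e-03 -1.0e-04 -1.0e+00]
F [-3.95 -1.63  9.18] T [-0.389  1.198  0.098] w 0.0247 g 39.99590346473269 knob top in tool cm [ 0.02 -0.01 -1.83]
untilt [-0.0008  0.0017  0.    ]
```

move_arm:
  targets:
    - [[0, 0, 0.0115], [0, 0, 0.18], 20]
    - [[0, 0, 0.0115], [0, 0, 0.18], 20]
    - [[0, 0, 0.0115], [0, 0, 0.18], 20]

```text
time: 22.92
ee_pos: [0.5872, 0.1239, 0.0634]
eef_rot: [0.999, -0.036, -0.001, 0.0]
ft_force: [-4.8, -0.6, 8.4]
width: 0.0247
grip_force: 40.0
```

```bash
python3 st.py
```

```text
t 22.925 q [-0.04   0.433 -0.303  1.688  0.145  1.044 -2.031] ee [0.5872 0.1239 0.0634] yaw -4.09 tilt [-0.0018 -0.     -1.    ]
F [-4.8  -0.62  8.36] T [-0.276  1.337  0.108] w 0.0247 g 39.996115381945856 knob top in tool cm [ 0.02 -0.02 -1.86]
untilt [ 0.0002  0.0018 -0.    ]
```

move_arm:
  targets:
    - [[0, 0, 0.0115], [0, 0, 0.18], 20]
    - [[0, 0, 0.0115], [0, 0, 0.15], 20]

```text
time: 23.18
ee_pos: [0.5872, 0.1239, 0.0633]
eef_rot: [0.98, -0.199, -0.001, 0.0]
ft_force: [-5.6, -1.8, 9.5]
width: 0.0244
grip_force: 40.0
```

```bash
python3 st.py; python3 tq.py
```

```text
t 23.175 q [-0.086  0.427 -0.245  1.691  0.116  1.039 -2.34 ] ee [0.5872 0.1239 0.0633] yaw -22.96 tilt [-0.0018 -0.     -1.    ]
F [-5.61 -1.81  9.48] T [-0.277  1.35   0.093] w 0.0244 g 39.99807134445291 knob top in tool cm [ 0.01 -0.02 -1.87]
untilt [ 0.0008  0.0017 -0.    ]
avg T [-0.291  1.342  0.063] sd [0.04  0.041 0.039] F [-5.12 -1.3  10.15]
```

move_arm:
  targets:
    - [[0, 0, 0], [0, 0, 0], 60]
    - [[0, 0, 0], [0, 0, 0], 60]
    - [[0, 0, -2], [0, 0, -0.17], 60]
    - [[0, 0, -4], [0, 0, -0.17], 60]
    - [[-3, 0, -4], [0, 0, -0.17], 60]
    - [[-4, 0, -4], [0, 0, -0.17], 60]
    - [[-4, 0, 0], [0, 0, -0.17], 60]
    - [[-4, 0, 0], [0, 0, -0.17], 60]
    - [[-4, 0, 0], [0, 0, -0.17], 60]
    - [[0, 0, 0], [0, 0, 0], 60]

```text
time: 24.68
ee_pos: [0.4096, 0.0679, 0.203]
eef_rot: [0.923, 0.386, -0.001, 0.0]
ft_force: [-0.0, 0.3, 0.2]
width: 0.0522
grip_force: 0.0
```

```bash
python3 st.py; python3 - <<'E'
from bench import r
import cv2,numpy as np
R=[]
for n,(y,x) in (("scene",(185,285)),("top",(174,288))):
    c=r.camera(n); np.savez(n+"1.npz",**c)
    for im in (np.load(n+"0.npz")["image"],c["image"]): R.append(cv2.resize(im[y:y+42,x:x+45],(390,295),interpolation=cv2.INTER_CUBIC))
cv2.imwrite("pics/c3.png",np.vstack([np.hstack(R[:2]),np.hstack(R[2:])]))
E
```

```text
t 24.675 q [ 0.13  -0.106 -0.376  1.981 -0.04   1.26  -1.01 ] ee [0.4096 0.0679 0.203 ] yaw 45.37 tilt [-8.0e-04 -1.1e-03 -1.0e+00]
F [-0.01  0.34  0.15] T [-0.069  0.124 -0.034] w 0.0522 g 0.0 knob top in tool cm [16.5   8.71 12.08]
untilt [ 0.0002  0.0013 -0.    ]
```

View pics/c3.png

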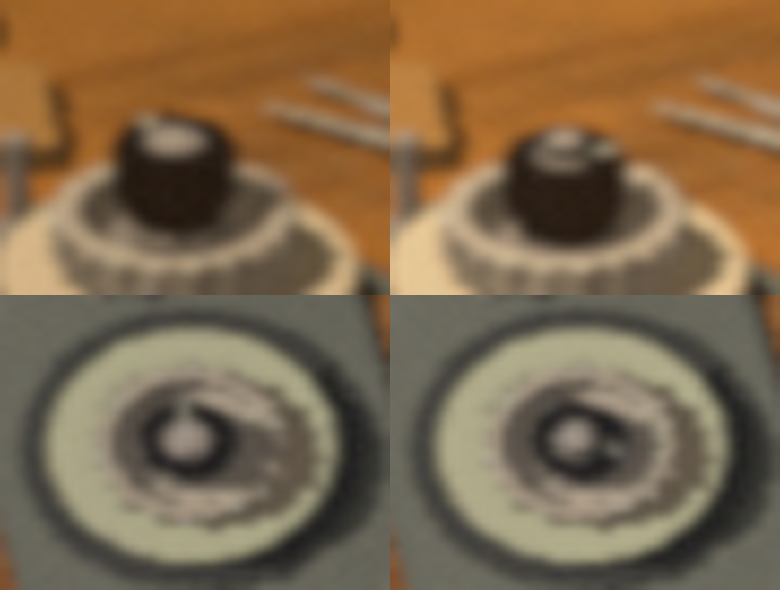

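Rib went from 12 o'clock (top crop 185,405) to just past 3 o'clock (617,448). Knob top is about 4 mm lower and the collar hasn't moved. So the knob turned one full turn plus roughly 100°. I'll refine that by numbers.

```bash
python3 - <<'E'
import numpy as np
from h import *
for i,z in((0,.082),(1,.0768)):
    c=dict(np.load(f"top{i}.npz")); g=cv2.resize(cv2.cvtColor(c["image"],cv2.COLOR_BGR2GRAY),None,fx=8,fy=8,interpolation=cv2.INTER_CUBIC).astype(float)
    K0=np.array([.5874,.1240,z]); best=[]
    # centre of the bright cap seen in image
    u=px(c,K0); print(u, end=" ")
    u=px(c,K0)
    row=[]
    for a in range(0,360,10):
        v=[]
        for rr in(.0095,.011,.0125):
            # angle clockwise from image up: image up=+x world, right=-y
            p=px(c,K0+[rr*np.cos(np.radians(a)),-rr*np.sin(np.radians(a)),0]); q=((p+.5)*8-.5).round().astype(int); v.append(g[q[1],q[0]])
        row.append(int(np.mean(v)))
    print(row)
E
```

```text
[308.64081253 193.85581556] [103, 96, 81, 73, 62, 51, 43, 39, 40, 44, 41, 39, 39, 38, 37, 37, 41, 40, 43, 53, 59, 52, 49, 48, 57, 59, 59, 56, 52, 52, 53, 53, 52, 56, 68, 86]
[308.70728679 193.96934285] [61, 73, 80, 76, 64, 51, 40, 35, 43, 59, 79, 84, 60, 39, 35, 37, 40, 41, 46, 52, 56, 57, 63, 64, 60, 61, 59, 59, 61, 58, 56, 56, 58, 58, 54, 54]
```

```bash
python3 -c "
from bench import r
print(r.close_job())"
```

```text
the job is handed in; nothing more can be done
None
```

I turned the brake knob about 1.3 turns clockwise and handed the job in, with no verdict returned. By my estimate it stands just under half a turn past its bite (at worst about 0.34), but torque read only about 0.1 N m, below the 0.14–0.22 expected. The collar showed no turn in the pictures, nothing else was touched as far as I saw, and an early wrong-way wrist turn ran joint 7 to its end stop (2.603 against 2.6) without contact.

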